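Square a tube stud in the tacking fixture and hold it

ROBOT

A 7-joint arm with a two-finger parallel gripper is mounted at the origin on the work surface. World frame = base frame: x ahead of the robot, y to its left, z up, the work surface at z = 0. Lengths are in m, angles in rad, forces in N, time in s.
With the tool pointing down it reaches from about 0.4 to 0.875 m from the base axis. Payload 19.3 kg.
Tool frame: the origin (TCP) lies at the very end of the fingers, on their centre line; the grasp point (between the pads) lies 19 mm behind it; z points along the fingers, y is the line along which they close (so a half turn about z gives the same grasp; the last joint's range is limited). The gripper opens to 85 mm and grips with 20 to 120 N. Pads are 22 mm wide; open, the fingers measure 114 mm over their backs; the gripper's body (76 mm by 85 mm) begins 54 mm behind the grasp point. The pads swing forward as they close: fully open they stand 13 mm farther back than shut.
Start: joints at [1.167, 0.521, -0.036, 1.599, 0.021, 1.021, -0.113], TCP at [0.205, -0.591, 0.231] pointing down, gripper open.
Joint ranges: [-2.91, 2.91], [-0.3, 2.13], [-1.5, 1.42], [0.17, 2.43], [-1.26, 4.41], [0.16, 1.93], [-2.52, 2.52]. Speed limits (rad/s): [1.89, 1.89, 2.39, 2.39, 3.01, 3.01, 3.01].

INTERFACE

Orientations are given as [roll, pitch, yaw] about the fixed x, y, z axes, in that order (R = Rz(yaw) Ry(pitch) Rx(roll)).
In Python, from workcell import bot gives the robot as it stands.
- The arm moves only by the tool carry_out, never from a script. Its argument "rows" is a list that holds one entry, the list of rows, each a list of 4 numbers: the shift along the tool's x, y, z in m, then the turn about the tool's z in degrees. In form: [[[x, y, z, twist], ...]]. A call has 1 to 12 rows; each row is the pose to reach, as a shift and turn from the pose commanded when the call began, along the tool's axes at that moment; what a row does not reach only later rows make up. A row lasts 1/12 s, in which the tool goes at most 41.7 mm and 7.16 degrees, less where a joint would pass 70% of its speed; a pose out of reach is approached as far as the arm can. A call with a gripper value outside its range is refused whole. "grip" is the finger opening in m, from 0 to 0.0854, set as the call begins (left out, the last holds). The fingers move at their own pace and stop on an object; "grip_force" is the grip in N (left out, the last holds). Time passes only in rows, so rows that repeat a pose let the fingers close. It gives the time, the measured TCP pose, the force, the opening and the grip force at its end, in the units of the state.
- bot.observe(): the state, without advancing time (a new reading comes with each control period).
- bot.grab_frame(name): name is "scene" or "top" or "wrist"; returns a dict with "pixels" (420x560x3 uint8, red, green, blue), "K" (3x3 intrinsics, pixels), "pose" (4x4, takes a point from camera to world coordinates). Camera axes: x right, y down, z forward; pixel columns grow to the right and rows downward; lengths in m; the calibration is good to about 2 mm. A picture is of the moment at which its call begins. There is no depth.
- bot.job_done(): hands the job in; it is judged then, once.
Trained networks look in a picture, given as the dict that the camera call returned (one of the last four; its "shot" number tells which), for a name from the list of things; names that differ only in an ending like _2 or _b are one class to them, and where a whole thing is asked for, a point or a joint stands for the part that bears it (a point fixed in the world has none). Each returns a list of dicts, best first, with "conf" (0 to 1); they miss things now and then, are a little off and sometimes report something else, mostly with a low value. They report only what shows in the picture. A call takes as long as a camera call. They do not tell look-alikes from the thing itself.
- bot.look_for(picture, label): "position" ([column, row] in pixels, amid what is visible of it).
- bot.regions_of(picture, label): "region" (420x560 bool, what is visible of it) and "position" ([column, row] in pixels, amid what is visible of it).
- bot.spot_point(picture, label): "position" ([column, row] in pixels: a listed point, or the origin of a listed thing).
The state is a dict: "clock": time; "qpos": joint angles; "qd": joint speeds; "joint_efforts": joint torques, N m; "position": TCP position; "tool_rot": TCP orientation; "force": force on the tool from outside, world axes, zero at the start; "moment": the same for the moment, N m; "grip_width": finger opening in m; "finger_force": force on a finger pad.
Only numpy, scipy, OpenCV 4.12 (cv2) and the standard library are available. Lean on these libraries where they do the work, as an engineer would, in place of code of your own. Each camera call takes 0.05 s, during which the arm holds its last target. There are 200 camera calls.

TASK

Stand the piece of square tube upright on the steel fixture plate, centred between the two low yellow stops and close in front of the green upright plate, and let go of it. Then pick up the square by its steel blade and press it into the corner between the fixture plate and the middle of the tube's open face, until its foot lies flat on the plate, its blade is flush against the tube and the tube is fully back against the green upright, all square to the fixture. Finish while still gripping the square and pressing it firmly both down and against the tube, ready for tacking, with the fingers off the tube; leave the other things on the bench where they are.

Things in the scene. Friction and masses are not known exactly. Their poses are not given: they have to be found in the camera images.
- fixture: fixed steel bed 230 (x) x 140 (y) x 12 mm, origin at the centre of its underside, z up. Its +x points from the open end to the green upright plate: 100 mm wide, top 92 mm above the bench, front face at x = +75 mm, ribs behind. Two yellow stops, 16 mm above the bed, x = 40 to 75 mm, with a 48 mm gap between (y = -24 to +24 mm). Bed bare from x = -115 to +40 mm
- pocket (a point): point on top of the bed (12 mm above the bench), midway between the yellow stops and 20 mm in front of the green upright's face: where the centre of the tube's underside belongs, its far side then touching the upright; axes as the fixture's
- stud: the stud: a piece of bare grey metal square tube, 40 x 40 mm, 100 mm tall, 3 mm wall, about 0.35 kg, standing upright with its hollow up; origin at the centre of its underside, x and y across its flat sides, z up
- square: the square, 0.42 kg, standing on its orange foot 100 x 30 x 14 mm; upright steel blade 30 (x) x 12 (y) mm, graduated, top 115 mm above the foot's underside. Origin at the heel: bottom edge of the front face, mid-width. Its +x points out of the front face, where foot and blade end flush (x = 0); foot runs back to x = -100 mm, blade x = -30 to 0; z up
- blade (a point): good place to pinch the square across its 12 mm thickness (along the square's y): mid-thickness of the blade, 18 mm behind the front face so that fingers clear the tube, 70 mm above the foot's underside; axes as the square's
- pipe: bystander: short piece of round steel pipe standing upright, 48 mm across, 60 mm tall; origin at the centre of its underside
- angle_iron: bystander: offcut of steel angle, 90 x 40 x 40 mm, lying; origin at the centre of its underside
- tape: bystander: yellow tape measure, 70 x 32 x 62 mm; origin at the centre of its underside
- spray: bystander: white can, 64 mm across, 190 mm tall; origin at the centre of its underside
- brush: bystander: hand brush lying on the sheet; origin under it
- bolt_tray: bystander: blue open tray, 110 x 150 x 35 mm; origin at the centre of its underside
- hammer: bystander: hammer lying on the sheet; origin under it
Not all that is in view belongs to the job. What is shaped like the stud but brown, pink or purple is not meant.

How it is judged:
By the outcome, as a careful person would: the job done as asked, in the order asked, and still so for the second after the job is handed in, while the arm keeps its last pose, push and grip.
It also fails if it takes over 66 s, if anything falls off the work surface, if the arm or the gripper's body presses on something with over 40 N, if the wrist force passes 120 N, or if a joint passes its speed limit or range.

## Working session

There is one attempt and no reset: what is moved stays moved. The work goes in short steps, Python scripts to look and compute and a tool call to move; the robot and the scene stay as the last step left them, time stands still between calls to the robot, and variables do not carry over. Pictures are saved under pics/ and viewed, at most 10 in all, crops included, and the job is handed in when it is done.

Besides the shell and the picture viewer there is one more tool, called as name([rows], argument=value, ...), one row to a line, values as JSON. carry_out: Moves the arm, as the interface text tells. Its arguments: {"type":"object","properties":{"rows":{"type":"array","items":{"type":"array","items":{"type":"array","items":{"type":"number"}}}},"grip":{"type":"number"},"grip_force":{"type":"number"}},"required":["rows"]}

```bash
mkdir -p pics; ls; cat > h.py <<'E'
import numpy as np, cv2
from workcell import bot
def ray(f,p):
    d=np.linalg.inv(f["K"])@np.array([p[0],p[1],1.]); T=np.array(f["pose"]); d=T[:3,:3]@d
    return T[:3,3],d/np.linalg.norm(d)
def onz(f,p,z):
    o,d=ray(f,p); return o+d*(z-o[2])/d[2]
def tri(fp):
    A=np.zeros((3,3));b=np.zeros(3);R=[]
    for f,p in fp:
        o,d=ray(f,p);P=np.eye(3)-np.outer(d,d);A+=P;b+=P@o;R.append((o,P))
    x=np.linalg.solve(A,b); return x,[np.linalg.norm(P@(x-o)) for o,P in R]
def proj(f,X):
    T=np.array(f["pose"]);c=T[:3,:3].T@(np.array(X)-T[:3,3]);u=f["K"]@c;return u[:2]/u[2]
def save(f,n): cv2.imwrite("pics/"+n,cv2.cvtColor(f["pixels"],cv2.COLOR_RGB2BGR))
E
python3 - <<'E'
from h import *
np.set_printoptions(precision=4,suppress=True)
a=bot.grab_frame("scene");b=bot.grab_frame("top")
cv2.imwrite("pics/a.png",cv2.cvtColor(np.hstack([a["pixels"],b["pixels"]])[:, :],cv2.COLOR_RGB2BGR)) if 0 else (save(a,"s0.png"),save(b,"t0.png"))
for l in ["stud","square","blade","pocket","fixture"]:
    for n,f in(("s",a),("t",b)):
        print(l,n,[(np.round(r["position"],1),round(r["conf"],2)) for r in bot.spot_point(f,l)][:4])
s=bot.observe();print(s["position"],s["tool_rot"],s["clock"]); print(a["pose"],b["pose"],a["K"])
E
```

```text
pics
stud s [(array([287.7, 242. ]), 0.92), (array([259.8, 258.4]), 0.82), (array([244.8, 288.9]), 0.78), (array([296.8, 269.8]), 0.73)]
stud t [(array([197.9, 205.2]), 0.67), (array([226.6, 194.1]), 0.61), (array([252.2, 215.1]), 0.61), (array([255.3, 183.2]), 0.6)]
square s [(array([343.8, 238.2]), 0.94)]
square t [(array([225.1, 251.3]), 0.68), (array([317.7, 205.7]), 0.36), (array([417.1, 154.9]), 0.32)]
blade s [(array([352.7, 219.2]), 0.71)]
blade t [(array([216.1, 253.9]), 0.93)]
pocket s [(array([213.2, 198.1]), 0.72)]
pocket t [(array([336.3, 196.4]), 0.8), (array([145. , 230.7]), 0.36)]
fixture s [(array([229.8, 205.6]), 0.84)]
fixture t [(array([317.7, 205.2]), 0.55)]
[ 0.2048 -0.5905  0.2313] [-3.1416 -0.      0.3338] 0.6
[[-0.6999  0.504  -0.5061  1.147 ]
 [ 0.7142  0.4958 -0.4941  0.6153]
 [ 0.0019 -0.7073 -0.7069  0.9266]
 [ 0.      0.      0.      1.    ]] [[-0.0236 -0.9976  0.0658  0.4633]
 [-0.9996  0.0225 -0.0171  0.0344]
 [ 0.0155 -0.0662 -0.9977  1.4272]
 [ 0.      0.      0.      1.    ]] [[480.1167   0.     275.743 ]
 [  0.     480.1167 204.9594]
 [  0.       0.       1.    ]]
```

View pics/s0.png

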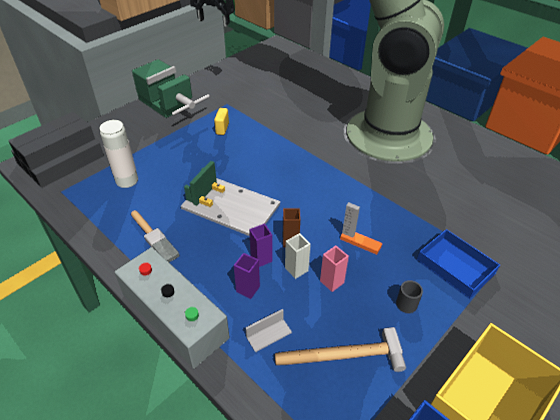

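View pics/t0.png

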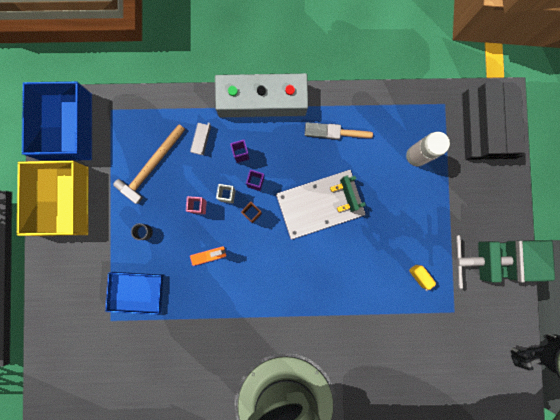

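The scene view shows the grey stud at about (297,255), with the brown, purple and pink look-alikes around it. The square is at (358,235) and the fixture at (230,200), with its green upright on the left. In the top view the stud is at (226,193), the square at (210,255), and the fixture at (320,205) with its upright at (350,193).

```bash
python3 - <<'E'
from h import *
np.set_printoptions(precision=4,suppress=True)
a=bot.grab_frame("scene");b=bot.grab_frame("top")
def near(f,l,p): 
    r=bot.spot_point(f,l); return min((x["position"] for x in r),key=lambda q:np.hypot(*(np.array(q)-p)))
for l,p,q in [("stud",(297,270),(226.6,194)),("square",(344,238),(225,251)),("blade",(353,219),(216,254)),("pocket",(213,198),(336,196)),("fixture",(230,205),(317.7,205.2))]:
    u,v=near(a,l,p),near(b,l,q); print(l,np.round(u),np.round(v),tri([(a,u),(b,v)]))
# colours: top faces orientation
for l,z in [("square",.007),("fixture",.012)]:
    r=bot.regions_of(b,l)[0]; m=r["region"].astype(np.uint8); c=max(cv2.findContours(m,0,2)[0],key=cv2.contourArea)
    box=cv2.boxPoints(cv2.minAreaRect(c)); print(l,[onz(b,p,z)[:2] for p in box])
for r in bot.regions_of(b,"stud"):
    print(np.round(r["position"]),r["conf"],b["pixels"][r["region"]].mean(0))
    if np.hypot(*(np.array(r["position"])-[226,193]))<6:
        c=max(cv2.findContours(r["region"].astype(np.uint8),0,2)[0],key=cv2.contourArea)
        print([onz(b,p,.1)[:2] for p in cv2.boxPoints(cv2.minAreaRect(c))])
w=bot.grab_frame("wrist"); s=bot.observe()
from scipy.spatial.transform import Rotation as R
T=np.eye(4);T[:3,:3]=R.from_euler("xyz",s["tool_rot"]).as_matrix();T[:3,3]=s["position"];print(np.linalg.inv(T)@w["pose"])
E
```

```text
stud [299. 268.] [227. 194.] (array([0.6068, 0.159 , 0.0088]), [np.float64(0.004460761021031889), np.float64(0.004460761021031783)])Traceback (most recent call last):
  File "<stdin>", line 7, in <module>
  File "<stdin>", line 5, in near
ValueError: min() iterable argument is empty
```

```bash
python3 - <<'E'
from h import *
np.set_printoptions(precision=4,suppress=True)
a=bot.grab_frame("scene");b=bot.grab_frame("top")
for l,p,q in [("square",(343.8,238.2),(225.1,251.3)),("blade",(352.7,219.2),(216.1,253.9)),("pocket",(213.2,198.1),(336.3,196.4)),("fixture",(229.8,205.6),(317.7,205.2))]:
    print(l,tri([(a,p),(b,q)]))
for l,z in [("square",.007),("fixture",.012)]:
    rr=bot.regions_of(b,l)
    if not rr: print("none",l); continue
    r=rr[0]; m=r["region"].astype(np.uint8); c=max(cv2.findContours(m,0,2)[0],key=cv2.contourArea)
    box=cv2.boxPoints(cv2.minAreaRect(c)); print(l,r["position"],[onz(b,p,z)[:2] for p in box])
for r in bot.regions_of(b,"stud"):
    print(np.round(r["position"]),r["conf"],b["pixels"][r["region"]].mean(0))
    if np.hypot(*(np.array(r["position"])-[226,193]))<8:
        c=max(cv2.findContours(r["region"].astype(np.uint8),0,2)[0],key=cv2.contourArea)
        print([onz(b,p,.1)[:2] for p in cv2.boxPoints(cv2.minAreaRect(c))])
w=bot.grab_frame("wrist"); s=bot.observe()
from scipy.spatial.transform import Rotation as R
T=np.eye(4);T[:3,:3]=R.from_euler("xyz",s["tool_rot"]).as_matrix();T[:3,3]=s["position"];print(np.linalg.inv(T)@w["pose"])
print(s["clock"])
E
```

```text
square (array([ 0.4404,  0.1683, -0.0117]), [np.float64(0.002463067362680771), np.float64(0.0024630673626807164)])
blade (array([0.4361, 0.1846, 0.0686]), [np.float64(0.0006381832372493689), np.float64(0.0006381832372493373)])
pocket (array([ 0.5944, -0.1635,  0.0134]), [np.float64(0.0005542432664753356), np.float64(0.0005542432664753453)])
fixture (array([ 0.5738, -0.1124,  0.0051]), [np.float64(0.004196173203205652), np.float64(0.00419617320320567)])
square [205.9, 255.1] [array([0.4329, 0.2658]), array([0.4591, 0.1706]), array([0.4317, 0.1628]), array([0.4057, 0.258 ])]
fixture [318.4, 204.6] [array([0.6118, 0.0142]), array([ 0.6803, -0.2136]), array([ 0.5414, -0.2534]), array([ 0.4741, -0.0267])]
[240. 150.] 0.8 [61.7385 28.8761 80.8991]
[248. 209.] 0.61 [72.037  43.2222 30.4444]
[227. 189.] 0.59 [131.9908 133.1927 127.7752]
[array([0.5827, 0.1785]), array([0.6287, 0.1721]), array([0.6217, 0.1243]), array([0.5757, 0.1308])]
[253. 175.] 0.52 [65.75   31.8415 87.7866]
[[-0.     -0.9521 -0.3058  0.0762]
 [ 1.     -0.0004  0.0011 -0.0001]
 [-0.0011 -0.3058  0.9521 -0.1431]
 [ 0.      0.      0.      1.    ]]
1.15
```

```bash
cat >> h.py <<'E'
np.set_printoptions(precision=4,suppress=True)
def go(P,yaw,ref=None):
    s=bot.observe(); p,r=(np.array(s["position"]),s["tool_rot"][2]) if ref is None else ref
    d=np.array(P)-p; c,n=np.cos(r),np.sin(r)
    dy=(np.degrees(r)-yaw+180)%360-180
    print("clock",s["clock"],"shift",[round(v*1000,1) for v in(d[0]*c+d[1]*n,d[0]*n-d[1]*c,-d[2])],"twist",round(dy,2))
E
python3 -c "
from h import *
go((.605,.155,.25),82)"
```

```text
clock 1.15 shift [np.float64(622.4), np.float64(-573.2), np.float64(-18.7)] twist -62.88
```

carry_out([
  [[0.622,-0.573,-0.019,-63],[0.622,-0.573,-0.019,-63],[0.622,-0.573,-0.019,-63],[0.622,-0.573,-0.019,-63],[0.622,-0.573,-0.019,-63],[0.622,-0.573,-0.019,-63],[0.622,-0.573,-0.019,-63],[0.622,-0.573,-0.019,-63],[0.622,-0.573,-0.019,-63],[0.622,-0.573,-0.019,-63],[0.622,-0.573,-0.019,-63],[0.622,-0.573,-0.019,-63]],
])

```text
clock: 2.15
position: [0.4417, -0.1483, 0.2429]
tool_rot: [3.141, 0.0, 1.433]
force: [1.1, -1.0, 0.2]
grip_width: 0.0851
finger_force: 0.0
```

```bash
python3 -c "
from h import *
go((.605,.155,.25),82);print(bot.observe())"
```

```text
clock 2.15 shift [np.float64(322.9), np.float64(120.1), np.float64(-7.1)] twist 0.1
{'clock': 2.15, 'qpos': array([ 0.5944,  0.2829, -0.4812,  1.9712,  0.1631,  0.9239, -0.107 ]), 'qd': array([-0.8923,  0.1272, -0.2284, -0.1785,  0.1281,  0.0962, -1.1651]), 'joint_efforts': array([ 11.2326, -67.5524,  -3.2547, -30.588 ,  -0.6481,  -0.1078,
         3.9647]), 'position': array([ 0.4417, -0.1483,  0.2429]), 'tool_rot': array([3.1409, 0.0004, 1.4329]), 'force': array([ 1.0854, -1.0474,  0.2382]), 'moment': array([-0.0864, -0.0153, -0.0716]), 'finger_force': 0.0, 'grip_width': 0.08510963965305633}
```

carry_out([
  [[0.323,0.12,-0.007,0],[0.323,0.12,-0.007,0],[0.323,0.12,-0.007,0],[0.323,0.12,-0.007,0],[0.323,0.12,-0.007,0],[0.323,0.12,-0.007,0],[0.323,0.12,-0.007,0],[0.323,0.12,-0.007,0],[0.323,0.12,-0.007,0],[0.323,0.12,-0.007,0],[0.323,0.12,-0.007,0],[0.323,0.12,-0.007,0]],
])

```text
clock: 3.15
position: [0.6041, 0.1524, 0.2494]
tool_rot: [-3.141, 0.001, 1.432]
force: [-0.0, -0.3, -0.2]
grip_width: 0.0851
finger_force: 0.0
```

```bash
python3 - <<'E'
from h import *
w=bot.grab_frame("wrist"); save(w,"w1.png"); s=bot.observe(); print(s["position"],s["tool_rot"],s["clock"])
for r in bot.regions_of(w,"stud"): print(np.round(r["position"]),r["conf"],w["pixels"][r["region"]].mean(0))
print([(r["position"],r["conf"]) for r in bot.spot_point(w,"stud")])
E
```

```text
[0.6042 0.1521 0.2496] [3.1415 0.0007 1.432 ] 3.2
[319. 252.] 0.96 [125.6999  71.22   164.787 ]
[231. 109.] 0.92 [189.345  134.415  165.9468]
[281. 190.] 0.76 [206.4058 208.0146 209.2567]
[244. 250.] 0.69 [121.3098  84.8484  83.7443]
[388. 205.] 0.66 [114.3917  65.0537 157.5086]
[418.  22.] 0.19 [220.3128 187.0992 139.4359]
[([252.1, 233.6], 0.87), ([246.4, 113.3], 0.83), ([372.0, 195.1], 0.81), ([279.1, 175.5], 0.75), ([314.3, 233.4], 0.75)]
```

View pics/w1.png

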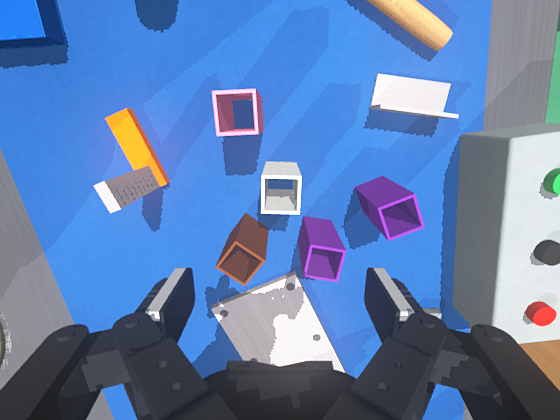

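The wrist view shows the grey stud at (281,190), with its top rim at about columns 262–301 and rows 178–214. Brown (243,250), purple (320,250) and pink (237,112) stand clear of the finger path.

```bash
python3 - <<'E'
from h import *
w=bot.grab_frame("wrist"); t=bot.grab_frame("top")
r=min(bot.regions_of(w,"stud"),key=lambda r:np.hypot(r["position"][0]-281,r["position"][1]-190))
c=max(cv2.findContours(r["region"].astype(np.uint8),0,2)[0],key=cv2.contourArea); h=cv2.convexHull(c)
P=cv2.approxPolyDP(h,3,True)[:,0]; 
for p in P: print(p,onz(w,p,.1)[:2],onz(w,p,0)[:2])
g=cv2.cvtColor(w["pixels"],cv2.COLOR_RGB2GRAY); crop=w["pixels"][145:230,240:325]
cv2.imwrite("pics/c1.png",cv2.cvtColor(cv2.resize(crop,None,fx=7,fy=7,interpolation=cv2.INTER_CUBIC),cv2.COLOR_RGB2BGR))
p=[q["position"] for q in bot.spot_point(w,"stud")]; p=min(p,key=lambda q:np.hypot(q[0]-280,q[1]-177)); print(p,onz(w,p,0),tri([(w,p),(t,(226.8,194))]))
E
```

```text
[295 163] [0.6229 0.1849] [0.6262 0.1697]
[301 175] [0.6274 0.1721] [0.6323 0.1527]
[299 212] [0.6208 0.1338] [0.6234 0.1013]
[262 213] [0.5825 0.1381] [0.5721 0.107 ]
[261 174] [0.5879 0.1787] [0.5793 0.1614]
[265 164] [0.5934 0.188 ] [0.5867 0.1739]
[280.4, 174.8] [0.6049 0.1568 0.    ] (array([0.6072, 0.1576, 0.0097]), [np.float64(0.002301968761693514), np.float64(0.0023019687616934706)])
```

View pics/c1.png

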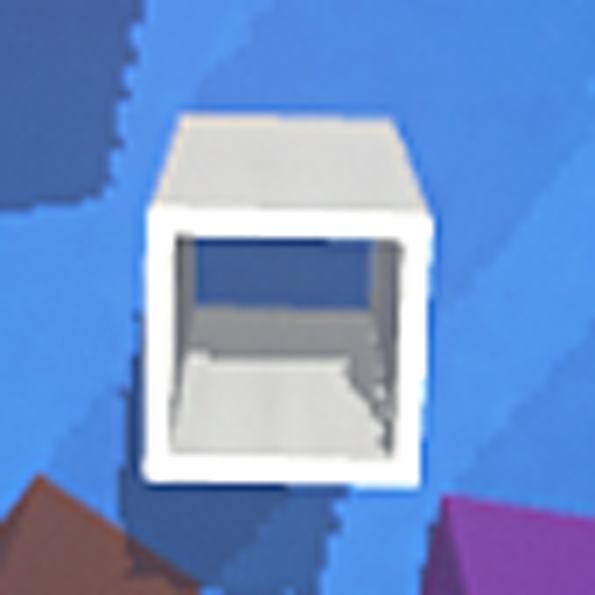

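The crop shows the stud's top rim, with corners at full-picture pixels (261.7,174.4), (301.7,175.3), (300,214.6) and (260.7,213.9).

```bash
python3 - <<'E'
from h import *
w=bot.grab_frame("wrist")
Q=np.array([onz(w,p,.1)[:2] for p in [(261.7,174.4),(301.7,175.3),(300,214.6),(260.7,213.9)]])
print(Q,Q.mean(0),np.linalg.norm(Q-np.roll(Q,-1,0),axis=1))
e=(Q[1]-Q[0]+Q[2]-Q[3]); f=(Q[0]-Q[3]+Q[1]-Q[2]); print(np.degrees([np.arctan2(e[1],e[0]),np.arctan2(f[1],f[0])]))
go((*Q.mean(0),.045),81.5)
E
```

```text
[[0.5886 0.179 ]
 [0.628  0.1726]
 [0.6215 0.1317]
 [0.5811 0.1381]] [0.6048 0.1554] [0.04   0.0414 0.041  0.0416]
[-9.1143 80.2844]
clock 3.55 shift [np.float64(2.4), np.float64(0.2), np.float64(204.7)] twist 0.59
```

carry_out([
  [[0.002,0,0.04,1.4],[0.002,0,0.08,1.4],[0.002,0,0.12,1.4],[0.002,0,0.15,1.4],[0.002,0,0.175,1.4],[0.002,0,0.19,1.4],[0.002,0,0.2,1.4],[0.002,0,0.2,1.4],[0.002,0,0.2,1.4]],
], grip=0.07)

```text
clock: 4.3
position: [0.6048, 0.1556, 0.0499]
tool_rot: [3.141, -0.0, 1.409]
force: [0.3, 0.2, 0.6]
grip_width: 0.07
finger_force: 0.0
```

carry_out([
  [[0,0,0,0],[0,0,0,0],[0,0,0,0],[0,0,0,0],[0,0,0,0],[0,0,0,0],[0,0,0,0],[0,0,0,0]],
], grip=0.03, grip_force=50)

```text
clock: 4.97
position: [0.6053, 0.1555, 0.0508]
tool_rot: [3.14, -0.001, 1.409]
force: [-0.4, -0.3, 7.6]
grip_width: 0.0395
finger_force: 49.4
```

carry_out([
  [[0,0,-0.02,0],[0,0,-0.055,0],[0,0,-0.095,0],[0,0,-0.135,0],[0,0,-0.175,0],[0,0,-0.21,0],[0,0,-0.235,0],[0,0,-0.25,0],[0,0,-0.25,0]],
])

```text
clock: 5.72
position: [0.6055, 0.1559, 0.3034]
tool_rot: [3.137, -0.002, 1.409]
force: [-0.0, 0.1, -3.8]
grip_width: 0.0394
finger_force: 51.9
```

```bash
python3 - <<'E'
from h import *
s=bot.observe();print(s["position"],s["force"],s["grip_width"])
go((.634,-.30,.30),106.4)
E
```

```text
[0.6055 0.1559 0.3034] [-0.0407  0.0662 -3.8094] 0.03940509066783439
clock 5.7167 shift [np.float64(-445.3), np.float64(101.7), np.float64(3.4)] twist -25.69
```

carry_out([
  [[-0.03,0.007,0,-2],[-0.065,0.015,0,-4],[-0.105,0.024,0,-6],[-0.145,0.033,0,-8],[-0.185,0.042,0,-11],[-0.225,0.051,0,-14],[-0.265,0.06,0,-17],[-0.305,0.07,0,-20],[-0.345,0.079,0,-22],[-0.38,0.087,0,-24],[-0.41,0.094,0,-25.7],[-0.43,0.098,0,-25.7]],
])

```text
clock: 6.72
position: [0.6308, -0.2888, 0.2978]
tool_rot: [-3.14, -0.0, 1.856]
force: [-0.3, 1.1, -3.3]
grip_width: 0.0397
finger_force: 51.8
```

carry_out([
  [[0.014,0.008,0,0],[0.014,0.008,0,0],[0.014,0.008,0,0],[0.014,0.008,0,0]],
])

```text
clock: 7.05
position: [0.6355, -0.2686, 0.2989]
tool_rot: [-3.141, -0.0, 1.858]
force: [-0.4, -0.6, -4.1]
grip_width: 0.0397
finger_force: 51.7
```

```bash
python3 - <<'E'
from h import *
w=bot.grab_frame("wrist"); save(w,"w2.png"); s=bot.observe(); print(s["position"],s["tool_rot"],s["clock"])
for l in("pocket","fixture","square","blade"): print(l,[(r["position"],r["conf"],onz(w,r["position"],.012)) for r in bot.spot_point(w,l)])
E
```

```text
[ 0.6355 -0.2688  0.2991] [-3.141  -0.0001  1.8581] 7.1
pocket [([265.9, 93.9], 0.79, array([ 0.5851, -0.1696,  0.012 ]))]
fixture [([267.8, 48.0], 0.93, array([ 0.5725, -0.1156,  0.012 ]))]
square []
blade []
```

View pics/w2.png

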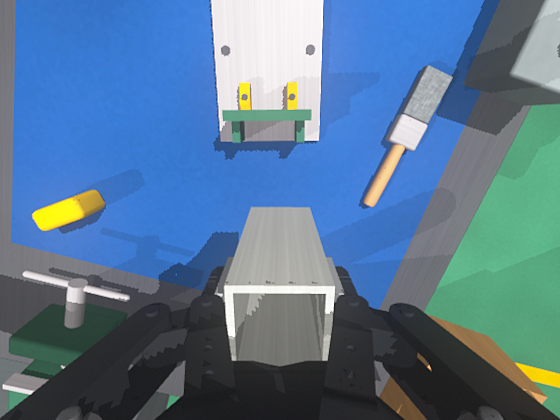

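The fixture is at the top of the wrist view, with bed edges at columns 211–324 and a rear edge at row 141. The green upright's top spans (223–311, 110–121), and the yellow stops are at (244,96) and (292,96). The stud is held upright below.

```bash
python3 - <<'E'
from h import *
w=bot.grab_frame("wrist"); np.savez("w2.npz",**{k:w[k] for k in("pixels","K","pose")})
M=np.array([[6,0,-205*6+2.5],[0,6,-65*6+2.5]],float)
cv2.imwrite("pics/c2.png",cv2.cvtColor(cv2.warpAffine(w["pixels"],M,(780,510),flags=cv2.INTER_CUBIC),cv2.COLOR_RGB2BGR))
E
```

```text
(no output)
```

View pics/c2.png

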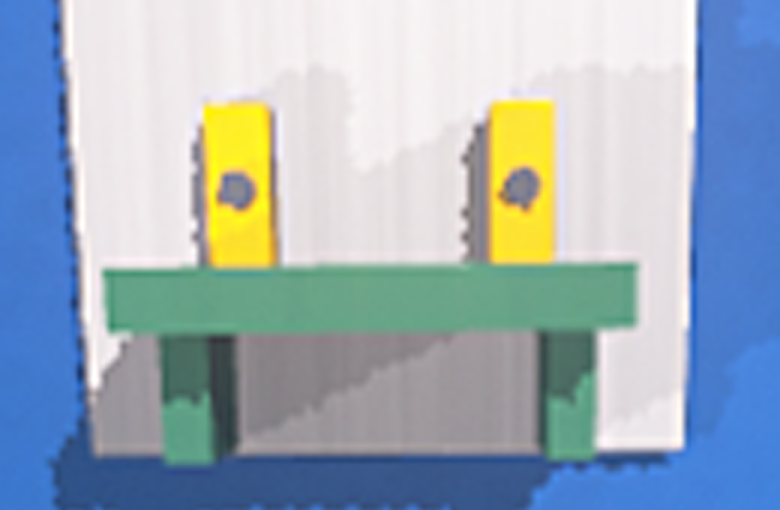

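The crop shows the upright's front top edge from (104,269) to (637,263). The stops' inner edges are at columns 271 and 489, and the bed's rear corners are at (93,455) and (685,449).

```bash
cat > m.py <<'E'
from h import *
w=dict(np.load("w2.npz"))
f=lambda x,y,z:onz(w,((x+1227.5)/6,(y+387.5)/6),z)[:2]
ang=lambda d:np.degrees(np.arctan2(d[1],d[0]))
A,B=f(104,269,.092),f(637,263,.092); print("upright",A,B,np.linalg.norm(A-B),ang(B-A)+90)
C,D=f(93,455,.012),f(685,449,.012); print("rear",C,D,np.linalg.norm(C-D),ang(D-C)+90)
E,F=f(63,40,.012),f(697,40,.012); print("sides",ang(E-C),ang(F-D),np.linalg.norm(E-F))
G,H=f(271,102,.028),f(489,101,.028); print("stops",G,H,np.linalg.norm(G-H))
yaw=np.radians(-73.5); X=np.array([np.cos(yaw),np.sin(yaw)])
for n,P,dx in(("up",(A+B)/2,-.02),("rear",(C+D)/2,-.06),("stops",(G+H)/2,.015)): print(n,"pocket",P+X*dx)
E
python3 m.py
```

```text
upright [ 0.5474 -0.2042] [ 0.6425 -0.175 ] 0.09950095924688897 107.03231668644803
rear [ 0.5396 -0.2476] [ 0.6735 -0.2067] 0.13998632457632987 106.98905198344376
sides 107.1576160808363 107.05205965636705 0.1401592297144305
stops [ 0.5625 -0.1627] [ 0.6074 -0.1493] 0.04685961183338656
up pocket [ 0.5893 -0.1704]
rear pocket [ 0.5895 -0.1697]
stops pocket [ 0.5892 -0.1704]
```

```bash
python3 - <<'E'
from h import *
w=dict(np.load("w2.npz"));s=bot.observe();p=np.array(s["position"]);r=s["tool_rot"][2]
for q in [(227,286.5),(335.5,286.5)]:
    d=onz(w,q,p[2]+.0495)-p; print("tool xy",d[0]*np.cos(r)+d[1]*np.sin(r),d[0]*np.sin(r)-d[1]*np.cos(r))
X=np.array([.2932,-.9561]); P=np.array([.5893,-.1703])-.005*X; print(P)
go((*P,.16),107.05); go((*P,.065),107.05)
E
```

```text
tool xy 0.020282181913443498 -0.020983654780346472
tool xy 0.020284628697492348 0.018256129118254822
[ 0.5878 -0.1655]
clock 7.35 shift [np.float64(112.9), np.float64(-16.5), np.float64(139.6)] twist -0.63
clock 7.35 shift [np.float64(112.9), np.float64(-16.5), np.float64(234.6)] twist -0.63
```

carry_out([
  [[0.035,-0.005,0,-0.6],[0.07,-0.01,0,-0.6],[0.1,-0.015,0,-0.6],[0.113,-0.0165,0.015,-0.6],[0.113,-0.0165,0.045,-0.6],[0.113,-0.0165,0.08,-0.6],[0.113,-0.0165,0.105,-0.6],[0.113,-0.0165,0.12,-0.6],[0.113,-0.0165,0.12,-0.6],[0.113,-0.0165,0.12,-0.6],[0.113,-0.0165,0.12,-0.6]],
])

```text
clock: 8.27
position: [0.5886, -0.1654, 0.1809]
tool_rot: [3.14, 0.001, 1.868]
force: [0.8, 0.1, -3.1]
grip_width: 0.0396
finger_force: 52.0
```

```bash
python3 - <<'E'
from h import *
print(bot.observe()["position"],bot.observe()["force"])
go((.5878,-.1655,.064),107.05)
E
```

```text
[ 0.5886 -0.1654  0.1809] [ 0.8183  0.1244 -3.1132]
clock 8.2667 shift [np.float64(0.1), np.float64(-0.8), np.float64(116.9)] twist -0.03
```

carry_out([
  [[0,-0.001,0.025,0],[0,-0.001,0.055,0],[0,-0.001,0.08,0],[0,-0.001,0.098,0],[0,-0.001,0.106,0],[0,-0.001,0.111,0],[0,-0.001,0.114,0],[0,-0.001,0.116,0],[0,-0.001,0.117,0],[0,-0.001,0.118,0]],
])

```text
clock: 9.1
position: [0.5877, -0.1658, 0.0627]
tool_rot: [3.14, 0.001, 1.868]
force: [-4.9, -0.2, 24.7]
grip_width: 0.0393
finger_force: 55.4
```

carry_out([
  [[0,0,-0.0005,0],[0,0,-0.001,0],[0,0,-0.001,0],[0,0,-0.001,0],[0,0,-0.001,0],[0,0,-0.001,0],[0,0,-0.001,0]],
], grip=0.065)

```text
clock: 9.68
position: [0.5869, -0.1657, 0.0625]
tool_rot: [-3.142, -0.0, 1.868]
force: [0.5, -0.6, 0.1]
grip_width: 0.0648
finger_force: 0.0
```

carry_out([
  [[0,0,-0.02,0],[0,0,-0.055,0],[0,0,-0.095,0],[0,0,-0.13,0],[0,0,-0.16,0],[0,0,-0.18,0],[0,0,-0.19,0],[0,0,-0.19,0],[0,0,-0.19,0]],
])

```text
clock: 10.43
position: [0.5867, -0.1657, 0.2518]
tool_rot: [-3.141, -0.0, 1.868]
force: [-1.2, -0.1, -0.3]
grip_width: 0.065
finger_force: 0.0
```

```bash
python3 - <<'E'
from h import *
w=bot.grab_frame("wrist"); save(w,"w3.png"); s=bot.observe(); print(s["position"],s["tool_rot"],s["clock"])
go((.436,.178,.26),105.5)
E
```

```text
[ 0.5864 -0.1657  0.2512] [-3.1401 -0.0007  1.8678] 10.4833
clock 10.4833 shift [np.float64(372.7), np.float64(-43.2), np.float64(-8.8)] twist 1.52
```

View pics/w3.png

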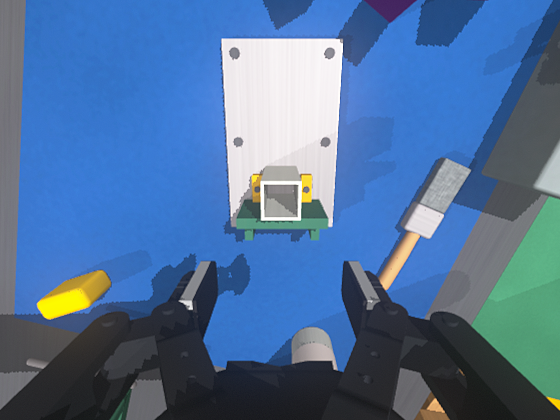

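The stud stands upright at (281,200), square between the yellow stops and just in front of the green upright. Next is the square.

carry_out([
  [[0.03,-0.003,-0.009,1.5],[0.07,-0.008,-0.009,1.5],[0.11,-0.013,-0.009,1.5],[0.15,-0.018,-0.009,1.5],[0.19,-0.022,-0.009,1.5],[0.23,-0.027,-0.009,1.5],[0.27,-0.032,-0.009,1.5],[0.31,-0.036,-0.009,1.5],[0.34,-0.04,-0.009,1.5],[0.36,-0.042,-0.009,1.5],[0.372,-0.043,-0.009,1.5],[0.372,-0.043,-0.009,1.5]],
])

```text
clock: 11.48
position: [0.4354, 0.1797, 0.2605]
tool_rot: [-3.14, -0.001, 1.846]
force: [0.8, 0.2, 0.1]
grip_width: 0.0648
finger_force: 0.0
```

carry_out([
  [[0,0,0,0],[0,0,0,0],[0,0,0,0]],
])

```text
clock: 11.73
position: [0.4372, 0.1764, 0.261]
tool_rot: [-3.141, 0.0, 1.84]
force: [0.5, 0.1, 0.1]
grip_width: 0.0652
finger_force: 0.0
```

```bash
python3 - <<'E'
from h import *
w=bot.grab_frame("wrist"); np.savez("w4.npz",**{k:w[k] for k in("pixels","K","pose")})
s=bot.observe(); print(s["position"],s["tool_rot"],s["clock"])
for l in("square","blade"): print(l,[(r["position"],r["conf"]) for r in bot.spot_point(w,l)])
r=bot.regions_of(w,"square")[0]; x,y,ww,hh=cv2.boundingRect(r["region"].astype(np.uint8)); print(x,y,ww,hh)
k=min(780/(ww+20),580/(hh+20)); k=int(min(k,6)); x-=10;y-=10
M=np.array([[k,0,-k*x+(k-1)/2],[0,k,-k*y+(k-1)/2]],float); print("k",k,x,y)
cv2.imwrite("pics/c4.png",cv2.cvtColor(cv2.warpAffine(w["pixels"],M,(k*(ww+20),k*(hh+20)),flags=cv2.INTER_CUBIC),cv2.COLOR_RGB2BGR))
E
```

```text
[0.4372 0.1765 0.2612] [-3.1409  0.0001  1.8403] 11.7833
square [([282.5, 186.9], 0.7)]
blade [([282.4, 180.7], 0.94)]
271 110 25 101
k 4 261 100
```

View pics/c4.png

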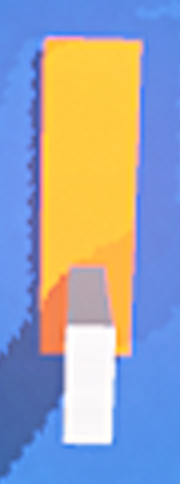

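The crop shows the orange foot running straight up the picture from (39–130, 353) to (45–142, 39). The blade's white top is at (63–114, 326–444) in crop pixels.

```bash
python3 - <<'E'
from h import *
w=dict(np.load("w4.npz"))
f=lambda x,y,z:onz(w,((x-1.5)/4+261,(y-1.5)/4+100),z)[:2]
ang=lambda d:np.degrees(np.arctan2(d[1],d[0]))
T=[f(66,326,.115),f(114,326,.115),f(111,444,.115),f(63,443,.115)]
print("blade top",np.mean(T,0),[np.linalg.norm(T[i]-T[i-1]) for i in range(4)],ang(T[0]-T[3]),ang(T[1]-T[2]))
F=[f(45,38,.014),f(142,40,.014),f(130,354,.014),f(39,353,.014)]
print("foot",np.mean(F,0),[np.linalg.norm(F[i]-F[i-1]) for i in range(4)],ang(F[0]-F[3]),ang(F[1]-F[2]))
front=(T[2]+T[3])/2; a=np.radians((ang(F[0]-F[3])+ang(F[1]-F[2]))/2); u=np.array([np.cos(a),np.sin(a)])
print("yaw",np.degrees(a),"front",front,(F[2]+F[3])/2); G=front+u*.018
print("tri blade pt",tri([(w,(282.4,180.7)),(bot.grab_frame("top"),(216.1,253.9))])); print("grasp",G)
go((*G,.051),np.degrees(a))
E
```

```text
blade top [0.4377 0.1798] [np.float64(0.0304659610364954), np.float64(0.011924855629942697), np.float64(0.030725373816084898), np.float64(0.012310219331087065)] 103.86912070823085 104.59581164250984
foot [0.4294 0.2138] [np.float64(0.10040954835598903), np.float64(0.030238028611452805), np.float64(0.100147581429705), np.float64(0.03073334415186543)] 103.84678844290971 104.1283010915192
yaw 103.98754476721446 front [0.4414 0.1649] [0.4415 0.1652]
tri blade pt (array([0.4364, 0.1847, 0.0633]), [np.float64(6.550353421335701e-05), np.float64(6.550353421332295e-05)])
grasp [0.4371 0.1824]
clock 11.9833 shift [np.float64(5.1), np.float64(1.4), np.float64(210.5)] twist 1.49
```

carry_out([
  [[0.005,0.0015,0.03,1.5],[0.005,0.0015,0.065,1.5],[0.005,0.0015,0.1,1.5],[0.005,0.0015,0.14,1.5],[0.005,0.0015,0.175,1.5],[0.005,0.0015,0.2,1.5],[0.005,0.0015,0.21,1.5],[0.005,0.0015,0.21,1.5],[0.005,0.0015,0.21,1.5]],
], grip=0.05)

```text
clock: 12.73
position: [0.4373, 0.183, 0.0522]
tool_rot: [3.141, -0.0, 1.816]
force: [-0.5, -0.4, 0.4]
grip_width: 0.0499
finger_force: 0.0
```

carry_out([
  [[0,0,0,0],[0,0,0,0],[0,0,0,0],[0,0,0,0],[0,0,0,0],[0,0,0,0],[0,0,0,0],[0,0,0,0],[0,0,0,0],[0,0,0,0]],
], grip=0.0, grip_force=110)

```text
clock: 13.57
position: [0.4379, 0.1828, 0.0527]
tool_rot: [3.139, 0.0, 1.815]
force: [0.4, -0.9, 14.5]
grip_width: 0.0105
finger_force: 107.0
```

carry_out([
  [[0,0,-0.02,0],[0,0,-0.055,0],[0,0,-0.09,0],[0,0,-0.12,0],[0,0,-0.14,0],[0,0,-0.15,0],[0,0,-0.15,0]],
])

```text
clock: 14.15
position: [0.4378, 0.1827, 0.2033]
tool_rot: [3.138, 0.0, 1.815]
force: [0.8, 0.0, -5.0]
grip_width: 0.0104
finger_force: 108.4
```

```bash
python3 - <<'E'
from h import *
s=bot.observe();print(s["position"],s["force"],s["grip_width"])
go((.5673,-.0986,.20),107.05)
E
```

```text
[0.4378 0.1827 0.2033] [ 0.7733  0.0264 -4.9762] 0.010372863232452189
clock 14.15 shift [np.float64(-304.2), np.float64(57.7), np.float64(3.3)] twist -3.07
```

carry_out([
  [[-0.025,0.005,0,-0.3],[-0.06,0.011,0,-0.6],[-0.095,0.018,0,-1],[-0.13,0.025,0,-1.5],[-0.165,0.031,0,-2],[-0.2,0.038,0,-2.5],[-0.235,0.045,0,-3],[-0.265,0.05,0,-3.1],[-0.29,0.055,0,-3.1],[-0.304,0.058,0.003,-3.1],[-0.304,0.058,0.003,-3.1],[-0.304,0.058,0.003,-3.1]],
])

```text
clock: 15.15
position: [0.5663, -0.0981, 0.1967]
tool_rot: [-3.139, -0.001, 1.869]
force: [-0.4, 0.3, -4.4]
grip_width: 0.0107
finger_force: 108.1
```

```bash
python3 - <<'E'
from h import *
w=bot.grab_frame("wrist"); save(w,"w5.png")
s=bot.observe();print(s["position"],s["tool_rot"],s["force"],s["grip_width"])
go((.5673,-.0986,.066),107.05)
E
```

```text
[ 0.5663 -0.0972  0.1973] [-3.1401 -0.0013  1.8703] [ 0.1532  0.5786 -4.498 ] 0.010801411662339293
clock 15.2 shift [np.float64(-1.6), np.float64(0.5), np.float64(131.3)] twist 0.11
```

View pics/w5.png

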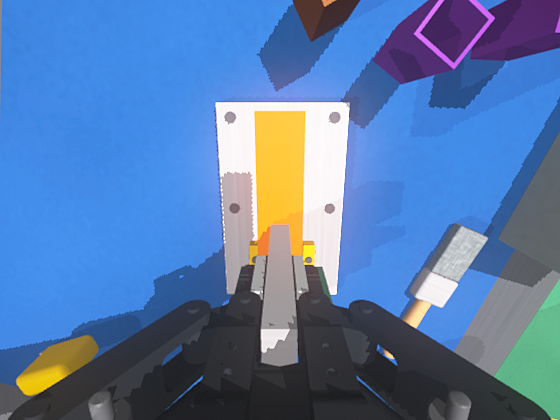

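The square is held over the bed with its foot at columns 255–305, parallel to the bed edges and centred. I'm lowering it now.

carry_out([
  [[0,0.0005,0.025,0],[0,0.0005,0.055,0],[0,0.0005,0.085,0],[0,0.0005,0.108,0],[0,0.0005,0.12,0],[0,0.0005,0.127,0],[0,0.0005,0.13,0],[0,0.0005,0.131,0],[0,0.0005,0.132,0],[0,0.0005,0.1325,0],[0,0.0005,0.1325,0]],
])

```text
clock: 16.12
position: [0.5678, -0.0982, 0.0668]
tool_rot: [3.141, 0.001, 1.869]
force: [-0.0, -0.5, -3.6]
grip_width: 0.0108
finger_force: 108.0
```

carry_out([
  [[-0.006,0,0,0],[-0.014,0,0.0005,0],[-0.02,0,0.001,0],[-0.024,0,0.0015,0],[-0.026,0,0.002,0],[-0.026,0,0.0025,0],[-0.026,0,0.0025,0],[-0.026,0,0.0025,0]],
])

```text
clock: 16.78
position: [0.5755, -0.1225, 0.0647]
tool_rot: [3.141, -0.0, 1.87]
force: [-7.5, 5.5, 21.3]
grip_width: 0.0105
finger_force: 112.0
```

carry_out([
  [[0,0,-0.0006,0],[-0.002,0,-0.0006,0],[-0.004,0,-0.0006,0],[-0.006,0,-0.0006,0],[-0.008,0,-0.0006,0],[-0.009,0,-0.0006,0],[-0.01,0,-0.0006,0],[-0.0105,0,-0.0006,0],[-0.0105,0,-0.0006,0]],
])

```text
clock: 17.53
position: [0.5789, -0.1316, 0.0648]
tool_rot: [3.14, -0.001, 1.87]
force: [-2.4, 10.3, 10.3]
grip_width: 0.0107
finger_force: 110.4
```

```bash
cat > st.py <<'E'
from h import *
s=bot.observe(); X=np.array([.2932,-.9561]); p=np.array(s["position"]); d=p[:2]-[.5893,-.1703]
print("clock",s["clock"],"along",(d@X)*1000,"lat",(d@[.9561,.2932])*1000,"z",p[2]*1000,"Fx",np.array(s["force"][:2])@X,"Fy",np.array(s["force"][:2])@[.9561,.2932],"Fz",s["force"][2],s["tool_rot"],s["moment"])
E
python3 st.py
```

```text
clock 17.5333 along -40.03524150515192 lat 1.410113296522739 z 64.80634922191834 Fx -10.548393386567387 Fy 0.7009349475598257 Fz 10.271215230305076 [ 3.1398 -0.0014  1.8702] [ 2.298   0.7744 -0.0587]
```

carry_out([
  [[0.003,0,0,0],[0.004,-0.001,0,0],[0.004,-0.0015,0,0],[0.003,-0.0015,0,0],[0.001,-0.0015,0,0],[0,-0.0015,0,0],[-0.001,-0.0015,0,0],[-0.002,-0.0015,0,0],[-0.0025,-0.0015,0,0],[-0.003,-0.0015,0,0],[-0.003,-0.0015,0,0]],
])

```text
clock: 18.45
position: [0.5781, -0.134, 0.0648]
tool_rot: [3.14, -0.002, 1.871]
force: [-3.0, 12.2, 14.1]
grip_width: 0.0108
finger_force: 111.0
```

```bash
python3 st.py
```

```text
clock 18.45 along -37.95594657384823 lat -0.11209152322868432 z 64.77572092903014 Fx -12.518352387290655 Fy 0.7357336467913449 Fz 14.109389797004978 [ 3.1401 -0.0024  1.8709] [ 2.9859  0.8034 -0.0372]
```

carry_out([
  [[-0.001,0,0,0],[-0.002,0,0,0],[-0.002,0,0,0],[-0.002,0,0,0]],
])

```text
clock: 18.78
position: [0.5782, -0.1341, 0.0648]
tool_rot: [3.141, -0.004, 1.872]
force: [-8.5, 23.4, 19.2]
grip_width: 0.011
finger_force: 112.0
```

```bash
python3 st.py
```

```text
clock 18.7833 along -37.8829486771776 lat -0.032737848422193266 z 64.78169806998993 Fx -24.876128247028916 Fy -1.2302990683389807 Fz 19.173764628145182 [ 3.1406 -0.0044  1.8722] [ 4.803   1.8598 -0.1067]
```

carry_out([
  [[0,0,0.0005,0],[-0.0005,0,0.001,0],[-0.001,0,0.001,0],[-0.001,0,0.001,0],[-0.001,0,0.001,0],[-0.001,0,0.001,0]],
])

```text
clock: 19.28
position: [0.5783, -0.1341, 0.0647]
tool_rot: [3.141, -0.005, 1.873]
force: [-16.9, 27.8, 39.7]
grip_width: 0.0108
finger_force: 115.0
```

```bash
python3 st.py; python3 - <<'E'
from h import *
a=bot.grab_frame("scene")
M=np.array([[5,0,-5*155+2],[0,5,-5*135+2]],float)
cv2.imwrite("pics/s6.png",cv2.cvtColor(cv2.warpAffine(a["pixels"],M,(750,560),flags=cv2.INTER_CUBIC),cv2.COLOR_RGB2BGR))
E
```

```text
clock 19.2833 along -37.8275202876616 lat 0.12980099734910067 z 64.71719757060423 Fx -31.52452440564562 Fy -8.026166840312822 Fz 39.70215428318629 [ 3.1407 -0.0048  1.8729] [ 5.8887  3.7428 -0.1491]
```

View pics/s6.png

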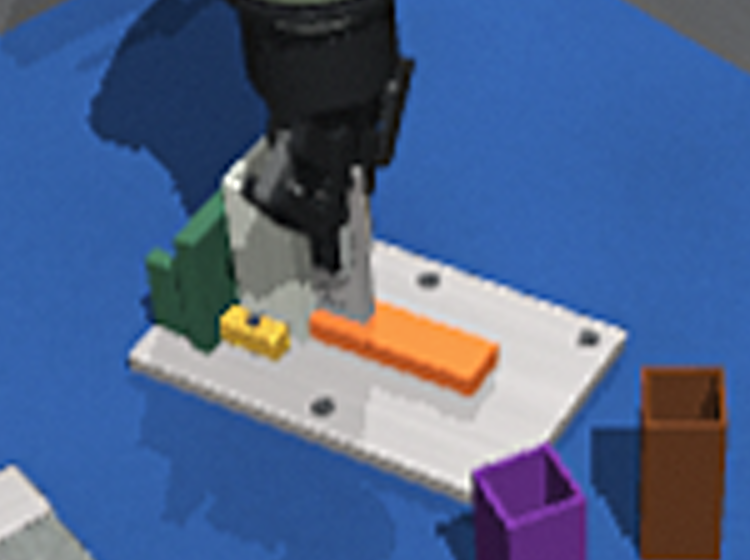

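carry_out([
  [[0.0005,-0.0003,0,0.1],[0.001,-0.0005,0.0003,0.1],[0.001,-0.0005,0.0003,0.1],[0.001,-0.0005,0.0003,0.1],[0.001,-0.0005,0.0003,0.1],[0.001,-0.0005,0.0003,0.1]],
])

```text
clock: 19.83
position: [0.5783, -0.1341, 0.0647]
tool_rot: [3.139, -0.004, 1.871]
force: [-11.1, 24.0, 39.4]
grip_width: 0.0106
finger_force: 114.8
```

```bash
python3 st.py
```

```text
clock 19.8333 along -37.860099556453584 lat 0.08395576761289242 z 64.67382185448459 Fx -26.206330062555136 Fy -3.572158505602756 Fz 39.415234833328746 [ 3.1394 -0.0036  1.8707] [ 5.0595  2.9802 -0.0308]
```

The stud is back against the upright and the square sits in the corner. It is pressing about 26 N forward and 39 N down, and the load is steady, so I'm handing in.

```bash
python3 -c "
from h import *
print(bot.job_done())"
```

```text
the job is handed in; nothing more can be done
None
```

The job is handed in (no verdict was returned): the tube stands back against the green upright, and the arm still holds the square in the corner, pressing about 26 N towards the tube and 39 N down; tool tilt read about 0.2°, so foot contact is judged from force and height readings, not measured directly.

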